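# Set the loaf stop to the third gap and slide the loaf against it

### The job

Get the slicing board ready to halve the loaf. With a fingertip, run the end stop along its rail, counting the gaps in the comb from the end where the stop is parked, and push the stop fully home into the third gap; then push the loaf along the bed until its end rests against the stop. Only push: do not lift the stop or the loaf, and leave the bell, the baking timer and the stapler where they are.

Things in the scene. Friction and masses are not known exactly. Their poses are not given: they have to be found in the camera images.
- bread_board: Fixed wooden slicing board, 210 (x) by 414 (y) mm, laid along y, turned up to 0.2 rad. Origin on the counter under the knife slot (y = 0, 4 mm wide, across the bed); x away from the robot, y left along the board. Nearest the robot, left of the slot: the stop's rail (outer wall, groove, comb; all tops at z 38 mm). Behind it the bed, then a back fence 70 mm high (x 75 to 92).
- first_gap (a point): Middle of the mouth (x -64, y 140, z 38 mm in the board's frame, board axes) of the comb's first gap, counting from the left end. The comb has five equal gaps, 30 mm apart centre to centre, the others to the right (-y) of it; each 18 mm wide, open above and towards the groove, 36 mm deep in +x to a closed back. Teeth 12 mm thick, round-nosed.
- groove_left (a point): Left end of the groove, on its centre line, at the height of the rail's top (x -83, y 204, z 38 mm in the board's frame, board axes). The groove runs straight to the right (-y) from here for 198 mm, 37 mm wide, 20 mm deep, past the mouths of all gaps; it has an outer wall 14 mm thick on the robot's side. Left of the first gap the comb is solid.
- bed (a point): Centre line of the loaf's bed at the knife slot, on the bed's surface (x 27, y 0, z 18 mm in the board's frame, board axes). The bed runs along y, 95 mm wide, between a front wall 20 mm high and the back fence 52 mm high, open at the right end (y -200 mm).
- end_stop: Loose steel end stop, 0.2 to 0.4 kg, parked at the left in the groove. Origin under its foot plate (50 x by 44 y, 5 thick, lying on the rail), over its key (36 x by 16 y, 17 mm deep, in the groove); axes as the board's. Origin's x in the board's frame: -83 mm in the groove, -46 fully home in a gap (37 mm of travel). Polished, slides with about 1 N; 2 mm of side play in a gap.
- stop_tab (a point): Centre of the stop's upright black finger tab, 22 (x) by 18 (y) by 29 mm high, straight above the stop's origin by 19 mm; push on its sides. The foot plate's top is 14 mm below this point. From the foot a steel plate, 5 mm thick (y within 2.5 mm of this point), reaches in +x to 116 mm from here, over the bed: the loaf's end comes against it.
- loaf: Loose floury brown loaf, 82 (x) by 157 (y) by 60 mm high, 0.2 to 0.4 kg, lying on the bed along the board, mostly right of the knife slot. Origin: centre of its underside; axes about as the board's. Round ends; slides with 1 to 3 N. When its left end rests on the stop in the third gap its middle is over the knife slot, within a few mm.
- bell: Brass counter bell, 68 mm across, 56 high; bystander behind the board. Origin: centre of its underside.
- timer: Round cream baking timer with a black knob, 69 mm across, 48 high; bystander left of the board. Origin: centre of its underside.
- stapler: Desk stapler, black with a red arm, 36 (x) by 150 (y) by 47 mm high; bystander right of the board. Origin: centre of its underside.

How it is judged:
By the outcome, as a careful person would: the job done as asked, in the order asked, and still so for the second after the job is handed in, with the robot touching nothing.
It also fails if it takes over 54 s, if anything falls off the work surface, if the arm or the gripper's body presses on something with over 40 N, if the wrist force passes 120 N, or if a joint passes its speed limit or range.

### The arm

A 6-joint arm with a two-finger parallel gripper is mounted at the origin on a cart in front of the work surface, level with it; the furniture and walls round the work are solid. World frame = base frame: x ahead of the robot, y to its left, z up, the work surface at z = 0. Lengths are in m, angles in degrees, forces in N, time in s.
With the tool pointing down it reaches from about 0.4 to 0.825 m from the base axis. Payload 7 kg.
Tool frame: the origin (TCP) lies at the centre of the arm's flange, where the gripper is bolted on; the fingertips stand 178 mm ahead of it and the grasp point (between the pads) lies 159 mm ahead of it (r.tips_ahead is the z of the fingertips in the tool frame, in m); z points along the fingers, y is the line along which they close (so a half turn about z gives the same grasp; the last joint's range is limited). The gripper opens to 88 mm and grips with 3 to 60 N. Pads are 19 mm wide; open, the fingers measure 130 mm over their backs; the gripper's body (78 mm by 193 mm) begins 47 mm behind the grasp point.
Start: joints at [-59.696, 20.546, 0.682, 0, -70.136, -16.507], TCP at [0.161, -0.656, 0.405] pointing down, gripper open.
Joint ranges: [-176.03, 176.03], [-82.01, 121.73], [-58.28, 71.71], [-173.87, 95.51], [-174.79, -0.11], [-173.66, 173.66]. Speed limits (degrees/s): [136.94, 136.94, 172.46, 180, 180, 180].

### API

Orientations are given as [roll, pitch, yaw] about the fixed x, y, z axes, in that order (R = Rz(yaw) Ry(pitch) Rx(roll)).
In Python, from plant import r gives the robot as it stands. The module is installed in compiled form; this text tells all that it offers.
- The arm moves only by the shell command python3 -m pendant 'ROWS' [FORCE]. ROWS is JSON, a list that holds one entry, the list of rows, each a list of 7 numbers: the shift along the tool's x, y, z in m, then the turn, a rotation vector about the tool's x, y, z in degrees, then the gripper command: -1 is shut, 1 is fully open, values between are in proportion. A call has 1 to 5 rows; each row is the pose to reach, as a shift and turn from the pose commanded when the call began, along the tool's axes at that moment; what a row does not reach only later rows make up. A row lasts 1/10 s, in which the tool goes at most 50 mm and 8.59 degrees, less where a joint would pass 70% of its speed; a pose out of reach is approached as far as the arm can. A call with a gripper value outside its range is refused whole. The fingers move at their own pace and stop on an object; FORCE is the grip in N (left out, the last holds). Time passes only in rows, so rows that repeat a pose let the fingers close. It gives the time, the measured TCP pose, the force, the opening and the grip force at its end, in the units of the state.
- r.get_state(): the state, without advancing time (a new reading comes with each control period).
- r.capture(name): name is "scene" or "top" or "wrist"; returns the picture (384x512x3 uint8, red, green, blue); there is no depth.
- r.camera_params(name): a dict with "fx", "fy", "cx", "cy" (pixels), "R" (3x3) and "t" (3): a world point X has camera coordinates R X + t. Camera axes: x right, y down, z forward; pixel columns grow to the right and rows downward; lengths in m; the calibration is good to about 2 mm. The wrist camera is an equidistant fisheye: a pixel r from the principal point sees the ray r / f radians off the axis. A picture is of the moment at which its call begins: read the wrist's pose just before it. camera_params takes no time and is no camera call; for the wrist camera it gives the pose at the moment of the call.
- r.close_job(): hands the job in; it is judged then, once.
The state is a dict: "time_s": time; "joints": joint angles; "qd": joint speeds; "joint_torque": joint torques, N m; "tcp_pos": TCP position; "eef_rot": TCP orientation; "contact_force": force on the tool from outside, world axes, zero at the start; "moment": the same for the moment, N m; "gripper_width": finger opening in m; "gripper_force": force on a finger pad.
Only numpy, scipy, OpenCV 4.12 (cv2) and the standard library are available. Lean on these libraries where they do the work, as an engineer would, in place of code of your own. Each camera call takes 0.05 s, during which the arm holds its last target. There are 200 camera calls.

## Working session

There is one attempt and no reset: what is moved stays moved. The work goes in short steps, Python scripts to look and compute and a shell command to move; the robot and the scene stay as the last step left them, time stands still between calls to the robot, and variables do not carry over. Pictures are saved under pics/ and viewed, at most 10 in all, crops included, and the job is handed in when it is done.

```bash
mkdir -p pics
python3 - <<'E'
from plant import r
import cv2,numpy as np,json
for n in ("scene","top"):
    p=r.camera_params(n); im=r.capture(n)
    cv2.imwrite(f"pics/{n}0.png",im[:,:,::-1])
    print(n,{k:np.round(np.array(v),4).tolist() for k,v in p.items()})
s=r.get_state();print(s['time_s'],s['tcp_pos'],s['eef_rot'],s['gripper_width'])
a=cv2.imread("pics/top0.png");cv2.imwrite("pics/top0b.png",cv2.resize(a,(800,600),interpolation=cv2.INTER_CUBIC))
E
```

```text
scene {'fx': 372.7566, 'fy': 372.7566, 'cx': 255.6818, 'cy': 196.5476, 'R': [[-0.6957, -0.7183, -0.0017], [-0.4183, 0.4071, -0.812], [0.5839, -0.5642, -0.5837]], 't': [0.3666, 0.3011, 0.9238]}
top {'fx': 380.0044, 'fy': 380.0044, 'cx': 259.2785, 'cy': 191.8947, 'R': [[-0.0, -1.0, -0.0094], [-0.9877, 0.0015, -0.1563], [0.1563, 0.0093, -0.9877]], 't': [-0.0193, 0.5347, 1.5405]}
0.1 [ 0.16092379 -0.6553694   0.40381274] [ 1.79913630e+02 -8.05414418e-03 -1.66210344e+02] 0.08758183683647809
```

View pics/top0b.png

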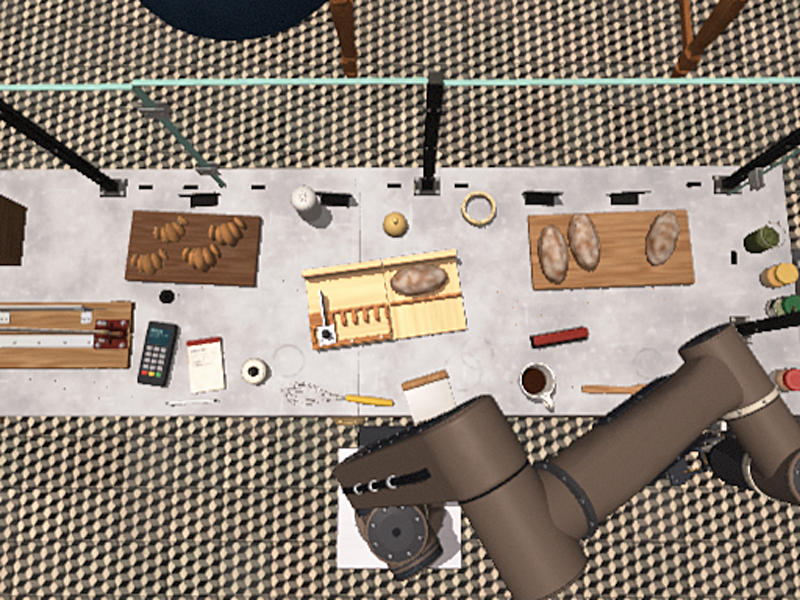

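View pics/scene0.png

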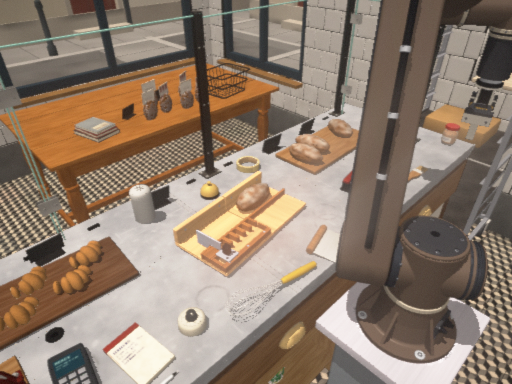

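The top view shows the board with the stop's black tab at about (326,336) of the 800x600 picture, the loaf at (420,279), and the comb gaps to the right of the stop. In the scene view the stop is at the left end of the groove and the bell, timer and stapler are all clear of the board. I'll cast rough points and compute the approach.

```bash
cat > h.py <<'E'
from plant import r
import numpy as np,cv2
from scipy.spatial.transform import Rotation as Ro
def cast(n,uv,z,p=None):
    p=p or r.camera_params(n);R=np.array(p['R']);t=np.array(p['t'])
    a=np.array([(uv[0]-p['cx'])/p['fx'],(uv[1]-p['cy'])/p['fy']])
    if n=="wrist":
        q=np.hypot(*a);d=np.r_[a/max(q,1e-9)*np.sin(q),np.cos(q)]
    else: d=np.r_[a,1]
    d=R.T@d;c=-R.T@t
    return c+d*(z-c[2])/d[2]
def tool():
    s=r.get_state();return np.array(s['tcp_pos']),Ro.from_euler('xyz',s['eef_rot'],degrees=True)
def plan(x,y,ztip,yaw):
    "shift/turn in tool axes to put tips at x,y,ztip, pointing down"
    p,R=tool();T=Ro.from_euler('xyz',[180,0,yaw],degrees=True)
    d=R.inv().apply(np.array([x,y,ztip+r.tips_ahead])-p)
    w=(R.inv()*T).as_rotvec(degrees=True)
    print("shift",np.round(d,4),"turn",np.round(w,2))
E
python3 - <<'E'
from h import *
f=lambda u,v,z:cast("top",(u/1.5625,v/1.5625),z)
for n,u,v,z in [("tab",326,335,.072),("loaf",420,279,.06),("FL",316,349,.038),("FR",466,331,.018),("fenceL",303,273,.07),("fenceR",457,250,.07)]:
    print(n,np.round(f(u,v,z)[:2],3))
p=r.camera_params("wrist");R=np.array(p['R']);print({k:np.round(np.array(v),3).tolist() for k,v in p.items()},-R.T@np.array(p['t']))
a=f(316,349,.038);b=f(466,331,.018);print("yaw",np.degrees(np.arctan2(-(a-b)[0],(a-b)[1])))
plan(.45,.03,.25,-82)
E
```

```text
tab [0.438 0.185]
loaf [ 0.588 -0.059]
FL [0.404 0.216]
FR [ 0.454 -0.183]
fenceL [0.602 0.25 ]
fenceR [ 0.664 -0.157]
{'fx': 297.319, 'fy': 297.319, 'cx': 252.787, 'cy': 188.281, 'R': [[-0.239, 0.971, 0.0], [0.937, 0.231, 0.263], [0.255, 0.063, -0.965]], 't': [0.675, -0.033, 0.389]} [ 0.09296509 -0.67215632  0.38339919]
yaw 7.072688578951499
shift [-0.4441  0.5967 -0.0235] turn [ 8.000e-02  6.000e-02 -8.421e+01]
```

```bash
python3 -m pendant '[[[-0.03,0.04,0,0,0,0,-1],[-0.06,0.08,0,0,0,0,-1],[-0.09,0.12,0,0,0,0,-1],[-0.12,0.16,0,0,0,0,-1],[-0.15,0.2,0,0,0,0,-1]]]'
python3 -m pendant '[[[-0.03,0.04,0,0,0,0,-1],[-0.06,0.08,0,0,0,0,-1],[-0.09,0.12,0,0,0,0,-1],[-0.12,0.16,0,0,0,0,-1],[-0.15,0.2,0,0,0,0,-1]]]'
python3 -m pendant '[[[-0.03,0.04,0,0,0,0,-1],[-0.06,0.08,0,0,0,0,-1],[-0.09,0.12,0,0,0,0,-1],[-0.12,0.16,0,0,0,0,-1],[-0.14,0.19,-0.02,0,0,0,-1]]]'
python3 -m pendant '[[[0,0,0,0,0,-8.4,-1],[0,0,0,0,0,-16.8,-1],[0,0,0,0,0,-25.2,-1],[0,0,0,0,0,-33.6,-1],[0,0,0,0,0,-42,-1]]]'
python3 -m pendant '[[[0,0,0,0,0,-8.4,-1],[0,0,0,0,0,-16.8,-1],[0,0,0,0,0,-25.2,-1],[0,0,0,0,0,-33.6,-1],[0,0,0,0,0,-42,-1]]]'
python3 -m pendant '[[[0,0,0,0,0,0,-1],[0,0,0,0,0,0,-1]]]'
python3 - <<'E'
from h import *
p=r.camera_params("wrist");im=r.capture("wrist")
cv2.imwrite("pics/w1.png",im[:,:,::-1]);np.save("w1.npy",p,allow_pickle=True)
cv2.imwrite("pics/w1b.png",cv2.resize(im[:,:,::-1],(800,600),interpolation=cv2.INTER_CUBIC))
s=r.get_state();print(s['time_s'],s['tcp_pos'],s['eef_rot'],s['joints'])
E
```

```text
time_s: 0.6
tcp_pos: [0.2591, -0.4237, 0.4043]
eef_rot: [180.0, -0.0, -166.2]
contact_force: [2.8, 0.4, 0.6]
gripper_width: 0.0532
gripper_force: 0.0
time_s: 1.1
tcp_pos: [0.3569, -0.1936, 0.4048]
eef_rot: [-180.0, 0.0, -166.2]
contact_force: [0.9, -0.2, -0.2]
gripper_width: 0.013
gripper_force: 0.0
time_s: 1.6
tcp_pos: [0.4474, 0.025, 0.4227]
eef_rot: [-180.0, -0.2, -166.1]
contact_force: [1.5, -0.5, 0.2]
gripper_width: 0.0004
gripper_force: 0.0
time_s: 2.1
tcp_pos: [0.4474, 0.0225, 0.4244]
eef_rot: [180.0, -0.0, -123.8]
contact_force: [-1.2, -0.0, -1.0]
gripper_width: 0.001
gripper_force: 0.0
time_s: 2.6
tcp_pos: [0.4474, 0.0223, 0.4244]
eef_rot: [180.0, 0.0, -81.9]
contact_force: [-0.7, 0.0, 0.8]
gripper_width: 0.0004
gripper_force: 0.0
time_s: 2.8
tcp_pos: [0.4475, 0.0224, 0.4245]
eef_rot: [180.0, -0.0, -82.5]
contact_force: [1.0, 0.0, 0.1]
gripper_width: 0.0002
gripper_force: 0.0
2.85 [0.44745883 0.0223754  0.4245535 ] [ 1.79986048e+02  1.26773576e-03 -8.24389811e+01] [ 2.82072439e+01 -2.30449163e+00 -2.45354013e+01 -6.59559917e-03
 -6.77816997e+01 -2.06437301e+01]
```

View pics/w1b.png

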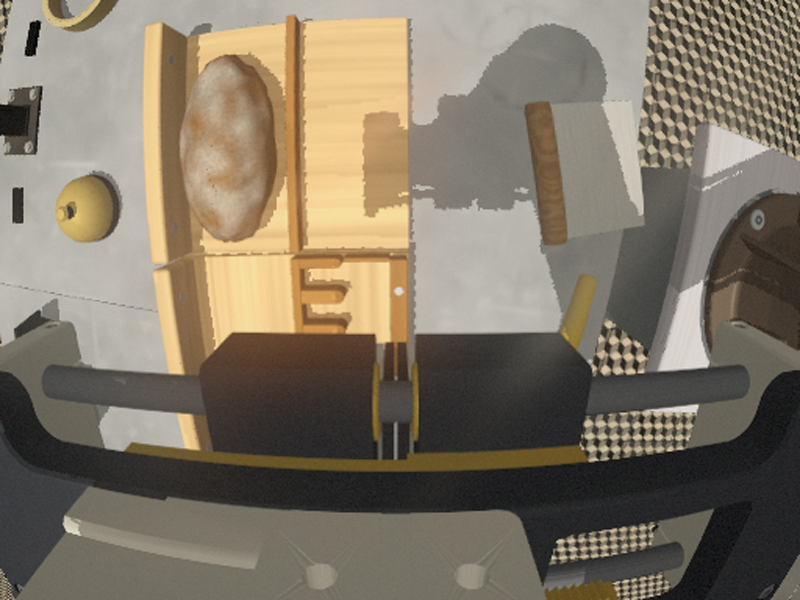

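The wrist view looks toward -y: loaf at (228,150), slot at row 252, gaps 5 and 4 at (325,275) and (325,305), bell at (87,208). The stop is hidden below the gripper, so I'll move to the left of the stop, which is where the push starts anyway.

```bash
python3 - <<'E'
from h import *
plan(.428,.26,.16,-81.7)
E
python3 -m pendant '[[[-0.05,0,0.01,0,0,0,-1],[-0.1,0,0.03,0,0,0,-1],[-0.15,0,0.05,0,0,0,-1],[-0.2,0,0.07,0,0,0,-1],[-0.235,0.01,0.085,0,0,0,-1]]]'
python3 -m pendant '[[[0,0,0,0,0,0.7,-1],[0,0,0,0,0,0.7,-1]]]'
python3 - <<'E'
from h import *
p=r.camera_params("wrist");im=r.capture("wrist")
cv2.imwrite("pics/w2.png",im[:,:,::-1]);np.save("w2.npy",p,allow_pickle=True)
cv2.imwrite("pics/w2b.png",cv2.resize(im[:,:,::-1],(800,600),interpolation=cv2.INTER_CUBIC))
s=r.get_state();print(s['time_s'],s['tcp_pos'],s['eef_rot'])
E
```

```text
shift [-0.2381 -0.012   0.0865] turn [ 0.01  0.   -0.74]
time_s: 3.35
tcp_pos: [0.4061, 0.2546, 0.3397]
eef_rot: [-180.0, 0.0, -82.4]
contact_force: [1.3, 0.1, -0.5]
gripper_width: 0.0002
gripper_force: 0.0
time_s: 3.55
tcp_pos: [0.4058, 0.2534, 0.3396]
eef_rot: [179.9, -0.1, -82.9]
contact_force: [-1.3, 0.3, -0.2]
gripper_width: 0.0005
gripper_force: 0.0
3.6 [0.40615365 0.25267082 0.34017511] [ 1.79977683e+02 -3.79220990e-02 -8.29322076e+01]
```

View pics/w2b.png

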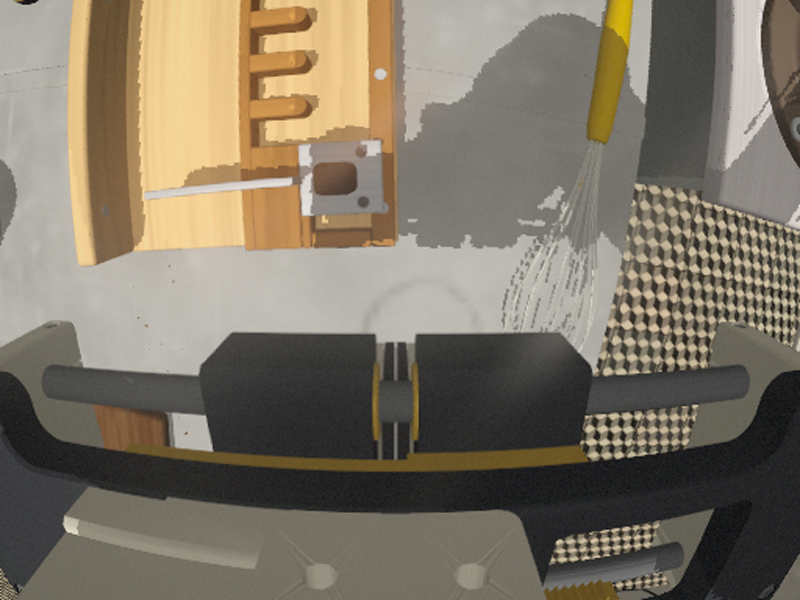

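The stop is visible with its tab at (335,178) and foot spanning (300..385,142..214). The teeth noses are at (312,107), (314,63) and (312,17), and the rail's left front corner is at (397,246). I'll fit the board frame from these.

```bash
cat > fit.py <<'E'
from h import *
p=np.load("w2.npy",allow_pickle=True).item()
c=lambda u,v,z:cast("wrist",(u/1.5625,v/1.5625),z,p)[:2]
obs=[(397,246,.038,-.1155,.214),(312,107,.038,-.064,.125),(315,62,.038,-.064,.095),(314,16,.038,-.064,.065),(249,147,.038,-.028,.149),(80,266,.07,.092,.214),(96,264,.07,.075,.214)]
W=np.array([c(u,v,z) for u,v,z,_,_ in obs]);B=np.array([o[3:] for o in obs])
b0,w0=B.mean(0),W.mean(0);H=(B-b0).T@(W-w0);th=np.arctan2(H[0,1]-H[1,0],H[0,0]+H[1,1])
M=np.array([[np.cos(th),-np.sin(th)],[np.sin(th),np.cos(th)]]);o=w0-M@b0
np.savez("board.npz",M=M,o=o)
print("yaw",np.degrees(th),"o",o);print(np.round(1000*(W-(B@M.T+o))@M,1).tolist())
t=c(335,178,.0715);print("tab world",t,"board",(t-o)@M)
F=np.array([c(*q,.043) for q in [(300,145),(382,140),(386,213),(302,216)]]);print("foot board",np.round(1000*(F-o)@M,1).tolist())
E
cat >> h.py <<'E'
def bplan(x,y,ztip,dyaw=0):
    b=np.load("board.npz");q=b['M']@[x,y]+b['o'];th=np.degrees(np.arctan2(b['M'][1,0],b['M'][0,0]))
    pp,_=tool();print("tip now board",np.round((pp[:2]-b['o'])@b['M'],4),"z",round(pp[2]-r.tips_ahead,4));plan(*q,ztip,-90+th+dyaw)
E
python3 fit.py; python3 -c "
from h import *
bplan(-.083,.235,.1);print(r.camera_params('top')['fx'])"
```

```text
yaw 7.115335561847813 o [0.54865982 0.03263256]
[[0.1, -2.6], [-0.2, 0.4], [-1.9, 1.9], [-0.7, 1.2], [3.8, -0.9], [-1.9, 0.5], [0.9, -0.5]]
tab world [0.44602363 0.19022023] board [-0.08232584  0.1690873 ]
foot board [[-57.8, 148.9], [-106.6, 147.1], [-108.8, 190.6], [-58.2, 191.8]]
tip now board [-0.1142  0.236 ] z 0.1621
shift [ 0.0009 -0.0312  0.0621] turn [ 0.02 -0.04 -0.05]
380.00443551732997
```

```bash
python3 -m pendant '[[[0.03,-0.031,0.02,0,0,0,-1],[0.03,-0.031,0.05,0,0,0,-1],[0.03,-0.031,0.08,0,0,0,-1],[0.03,-0.031,0.1,0,0,0,-1],[0.03,-0.031,0.11,0,0,0,-1]]]'
python3 -m pendant '[[[0,0,0,0,0,0,-1],[0,0,0,0,0,0,-1]]]'
python3 -c "
from h import *
bplan(-.083,.102,.052)"
```

```text
time_s: 4.1
tcp_pos: [0.441, 0.2249, 0.2292]
eef_rot: [179.9, -0.1, -83.1]
contact_force: [0.7, 0.6, 0.2]
gripper_width: 0.0003
gripper_force: 0.0
time_s: 4.3
tcp_pos: [0.4413, 0.2265, 0.2313]
eef_rot: [-179.9, 0.0, -82.9]
contact_force: [-1.1, -0.3, 0.9]
gripper_width: 0.0003
gripper_force: 0.0
tip now board [-0.0825  0.2056] z 0.0532
shift [0.1036 0.0004 0.0011] turn [-0.07  0.04 -0.06]
```

```bash
python3 -m pendant '[[[0.01,0,0,0,0,0,-1],[0.02,0,0,0,0,0,-1],[0.03,0,0,0,0,0,-1],[0.04,0,0,0,0,0,-1],[0.05,0,0,0,0,0,-1]]]'
python3 -m pendant '[[[0.01,0,0,0,0,0,-1],[0.02,0,0,0,0,0,-1],[0.03,0,0,0,0,0,-1],[0.037,0,0,0,0,0,-1],[0.041,0,0,0,0,0,-1]]]'
python3 -m pendant '[[[0.004,0,0,0,0,0,-1],[0.007,0,0,0,0,0,-1],[0.01,0,0,0,0,0,-1],[0.01,0,0,0,0,0,-1],[0.01,0,0,0,0,0,-1]]]'
python3 - <<'E'
from h import *
bplan(-.083,.0985,.052)
p=r.camera_params("wrist");im=r.capture("wrist");np.save("w3.npy",p,allow_pickle=True)
cv2.imwrite("pics/w3b.png",cv2.resize(im[:,:,::-1],(800,600),interpolation=cv2.INTER_CUBIC))
E
```

```text
time_s: 4.8
tcp_pos: [0.4472, 0.1762, 0.2307]
eef_rot: [-179.9, 0.0, -82.9]
contact_force: [1.7, 2.8, 0.4]
gripper_width: 0.0002
gripper_force: 1.1
time_s: 5.3
tcp_pos: [0.4519, 0.1354, 0.2301]
eef_rot: [180.0, -0.0, -82.9]
contact_force: [-0.4, 1.3, 0.6]
gripper_width: 0.0008
gripper_force: 0.8
time_s: 5.8
tcp_pos: [0.4531, 0.1262, 0.2301]
eef_rot: [180.0, -0.0, -82.9]
contact_force: [0.4, 0.5, -0.0]
gripper_width: 0.0006
gripper_force: 0.0
tip now board [-0.0833  0.1046] z 0.052
shift [ 0.0061 -0.0003  0.    ] turn [ 0.03 -0.03 -0.02]
```

View pics/w3b.png

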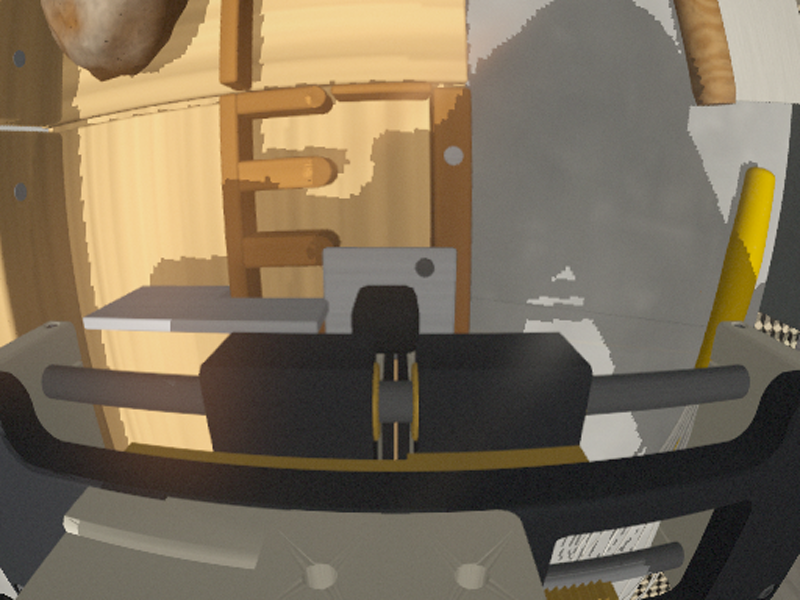

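Teeth at rows 98, 172 and 246 (y 5, 35, 65). The foot's front edge is at row 248, from (323,248) to (456,248), just short of the third gap's centre. I'll compute the remainder.

Run:
```python
from h import *
p=np.load("w3.npy",allow_pickle=True).item();b=np.load("board.npz")
f=lambda u,v,z:np.round(1000*((cast("wrist",(u/1.5625,v/1.5625),z,p)[:2]-b['o'])@b['M']),1)
for n,a in dict(footL=(323,248,.043),footR=(456,248,.043),t65=(337,246,.038),t35=(337,172,.038),t5=(331,99,.038),tabL=(358,287,.0715),tabR=(416,287,.0715),wallfront=(471,200,.038),wallin=(431,200,.038),slotfence=(232,95,.038)).items(): print(n,f(*a))
```

```text
footL [-56.5  61.7]
footR [-105.2   61.7]
t65 [-61.1  61.8]
t35 [-61.6  34.1]
t5 [-59.5   6.6]
tabL [-71.5  69.2]
tabR [-89.3  69.2]
wallfront [-111.1   44.3]
wallin [-96.1  44.6]
slotfence [-21.1   2.4]
```

Run:
```python
from h import *
im=cv2.imread("pics/w3b.png")[70:345,215:485]
cv2.imwrite("pics/c3.png",cv2.resize(im,None,fx=2.15,fy=2.15,interpolation=cv2.INTER_CUBIC))
p=np.load("w3.npy",allow_pickle=True).item();R=np.array(p['R']);c=-R.T@np.array(p['t']);print(c,r.get_state()['tcp_pos'])
p2=np.load("w2.npy",allow_pickle=True).item();R=np.array(p2['R']);print(-R.T@np.array(p2['t']))
```

```text
[0.46208881 0.05631245 0.2097534 ] [0.45309509 0.12625607 0.2301712 ]
[0.41477221 0.1835549  0.31928071]
```

View pics/c3.png

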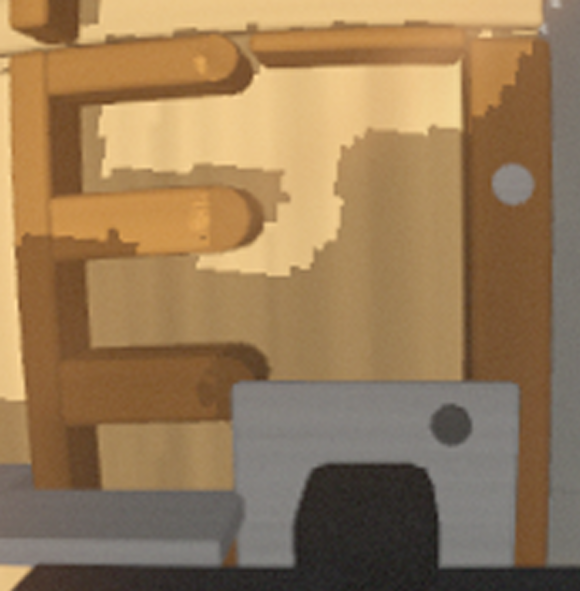

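The crop shows tooth 65 centred at row 390 (251 in the full picture), foot edge at row 381 (247) and tab base at about row 465. That puts the stop's centre at y ≈ 84.5–85.5, so the finger needs about 5.5 mm more, slowly. Then it goes round to the robot side of the tab.

```bash
python3 -m pendant '[[[0.0015,0,0,0,0,0,-1],[0.003,0,0,0,0,0,-1],[0.004,0,0,0,0,0,-1],[0.005,0,0,0,0,0,-1],[0.0055,0,0,0,0,0,-1]]]'
python3 -m pendant '[[[0,0,0,0,0,0,-1],[0,0,0,0,0,0,-1],[-0.004,0,0,0,0,0,-1],[-0.012,0,0,0,0,0,-1],[-0.012,0,0,0,0,0,-1]]]'
python3 -m pendant '[[[0,0.015,0,0,0,0,-1],[0,0.03,0,0,0,0,-1],[0,0.045,0,0,0,0,-1],[0,0.045,0,0,0,0,-1],[0,0.045,0,0,0,0,-1]]]'
python3 - <<'E'
from h import *
bplan(-.128,.080,.052)
p=r.camera_params("wrist");im=r.capture("wrist");np.save("w4.npy",p,allow_pickle=True)
cv2.imwrite("pics/w4b.png",cv2.resize(im[:,:,::-1],(800,600),interpolation=cv2.INTER_CUBIC))
E
```

```text
time_s: 6.35
tcp_pos: [0.4539, 0.1208, 0.2303]
eef_rot: [-180.0, 0.0, -82.9]
contact_force: [-0.9, 1.9, 0.3]
gripper_width: 0.0002
gripper_force: 0.6
time_s: 6.85
tcp_pos: [0.4525, 0.1337, 0.2304]
eef_rot: [-180.0, 0.0, -82.9]
contact_force: [0.6, 0.5, 1.3]
gripper_width: 0.0003
gripper_force: 0.0
time_s: 7.35
tcp_pos: [0.408, 0.1276, 0.2306]
eef_rot: [-180.0, 0.0, -82.8]
contact_force: [0.5, 0.3, 0.6]
gripper_width: 0.0005
gripper_force: 0.0
tip now board [-0.1278  0.1117] z 0.0525
shift [0.0317 0.0002 0.0004] turn [-0.04  0.02  0.05]
```

View pics/w4b.png

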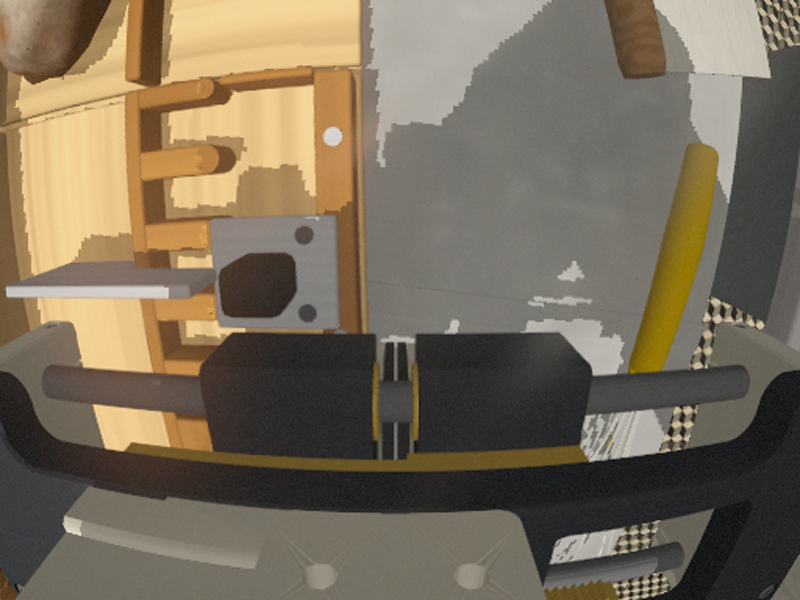

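The foot spans rows 217–328, its mid sitting between the teeth at rows 234 (y 65) and 307 (y 95), so it faces the third gap. Counting up from the right: teeth at 95, 163, 234, 307, with the stop between the third and fourth. Quick check on numbers.

Run:
```python
from h import *
p=np.load("w4.npy",allow_pickle=True).item();b=np.load("board.npz")
f=lambda u,v,z:np.round(1000*((cast("wrist",(u/1.5625,v/1.5625),z,p)[:2]-b['o'])@b['M']),1)
for n,a in dict(fl=(212,219,.043),fr=(335,215,.043),rl=(217,327,.043),rr=(341,329,.043),t65=(195,235,.038),t95=(200,308,.038),t35=(200,161,.038)).items(): print(n,f(*a))
```

```text
fl [-57.6  57.1]
fr [-105.4   56.9]
rl [-55.8 100.3]
rr [-106.5  100.3]
t65 [-47.6  63.6]
t95 [-46.8  93.9]
t35 [-51.4  34.5]
```

```bash
python3 -m pendant '[[[0.01,0,0,0,0,0,-1],[0.02,0,0,0,0,0,-1],[0.0315,0,0,0,0,0,-1],[0.0315,0,0,0,0,0,-1],[0.0315,0,0,0,0,0,-1]]]' | grep -E 'tcp|force'
python3 -m pendant '[[[0,-0.006,0,0,0,0,-1],[0,-0.012,0,0,0,0,-1],[0,-0.017,0,0,0,0,-1],[0,-0.022,0,0,0,0,-1],[0,-0.027,0,0,0,0,-1]]]' | grep -E 'tcp|force'
python3 -c "
from h import *
bplan(-.078,.080,.052)"
```

```text
tcp_pos: [0.4118, 0.0953, 0.2302]
contact_force: [0.4, 0.0, -0.0]
gripper_force: 0.0
tcp_pos: [0.4386, 0.0993, 0.2301]
contact_force: [-2.9, -0.8, 1.8]
gripper_force: 1.3
tip now board [-0.101   0.0798] z 0.052
shift [-0.0002 -0.023  -0.    ] turn [ 0.06 -0.03 -0.02]
```

```bash
python3 -m pendant '[[[0,-0.005,0,0,0,0,-1],[0,-0.01,0,0,0,0,-1],[0,-0.015,0,0,0,0,-1],[0,-0.018,0,0,0,0,-1],[0,-0.021,0,0,0,0,-1]]]' | grep -E 'tcp|force'
python3 -m pendant '[[[0,-0.001,0,0,0,0,-1],[0,-0.002,0,0,0,0,-1],[0,-0.002,0,0,0,0,-1]]]' | grep -E 'tcp|force'
python3 -c "
from h import *
bplan(-.078,.080,.052)"
```

```text
tcp_pos: [0.4595, 0.1019, 0.2302]
contact_force: [-2.0, -1.1, 0.5]
gripper_force: 0.8
tcp_pos: [0.4613, 0.1021, 0.2303]
contact_force: [-0.3, -0.7, -0.3]
gripper_force: 0.3
tip now board [-0.0781  0.0798] z 0.0522
shift [-0.0002 -0.0001  0.0002] turn [-0.    0.   -0.02]
```

Not yet at the back wall. I'll push on gently until the force rises.

```bash
for i in 1; do python3 -m pendant '[[[0,-0.001,0,0,0,0,-1],[0,-0.002,0,0,0,0,-1],[0,-0.003,0,0,0,0,-1],[0,-0.003,0,0,0,0,-1]]]' | grep -E 'tcp|force'; done
python3 -m pendant '[[[0,-0.001,0,0,0,0,-1],[0,-0.002,0,0,0,0,-1],[0,-0.002,0,0,0,0,-1]]]' | grep -E 'tcp|force'
python3 -c "
from h import *
bplan(-.078,.080,.052)"
```

```text
tcp_pos: [0.4644, 0.1026, 0.2303]
contact_force: [-1.1, -0.1, 0.1]
gripper_force: 0.4
tcp_pos: [0.4664, 0.1028, 0.2303]
contact_force: [-0.8, 0.3, -0.7]
gripper_force: 0.4
tip now board [-0.073   0.0798] z 0.0522
shift [-0.0002  0.005   0.0002] turn [-0.01 -0.   -0.02]
```

```bash
python3 -m pendant '[[[0,-0.001,0,0,0,0,-1],[0,-0.002,0,0,0,0,-1],[0,-0.003,0,0,0,0,-1],[0,-0.003,0,0,0,0,-1]]]' | grep -E 'tcp|force'
python3 -m pendant '[[[0,-0.001,0,0,0,0,-1],[0,-0.002,0,0,0,0,-1],[0,-0.002,0,0,0,0,-1]]]' | grep -E 'tcp|force'
python3 - <<'E'
from h import *
bplan(-.078,.080,.052)
p=r.camera_params("wrist");im=r.capture("wrist");np.save("w5.npy",p,allow_pickle=True)
cv2.imwrite("pics/w5b.png",cv2.resize(im[:,:,::-1],(800,600),interpolation=cv2.INTER_CUBIC))
E
```

```text
tcp_pos: [0.4694, 0.1032, 0.2303]
contact_force: [-1.1, -0.4, -0.1]
gripper_force: 0.4
tcp_pos: [0.4705, 0.103, 0.2301]
contact_force: [-5.1, 0.2, 3.5]
gripper_force: 3.2
tip now board [-0.0688  0.0795] z 0.052
shift [-0.0005  0.0092  0.    ] turn [ 0.12 -0.03 -0.04]
```

View pics/w5b.png

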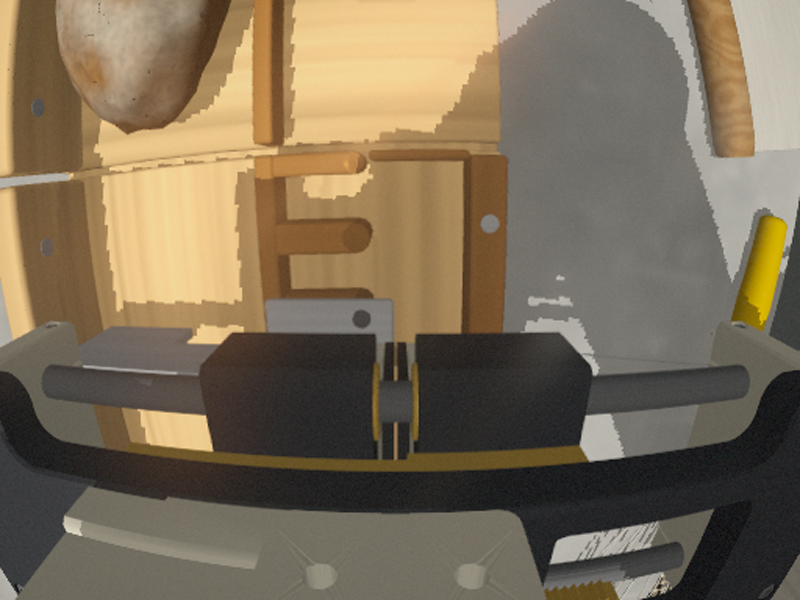

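The foot's left edge, at column 265, now reaches the far side of the comb's back strip (262..288), as expected fully home, and the force is rising. I'll confirm with a slightly firmer push.

```bash
python3 -m pendant '[[[0,-0.001,0,0,0,0,-1],[0,-0.002,0,0,0,0,-1],[0,-0.002,0,0,0,0,-1]]]' | grep -E 'tcp|force'
python3 - <<'E'
from h import *
bplan(-.078,.080,.052)
p=np.load("w5.npy",allow_pickle=True).item();b=np.load("board.npz")
f=lambda u,v,z:np.round(1000*((cast("wrist",(u/1.5625,v/1.5625),z,p)[:2]-b['o'])@b['M']),1)
for n,a in dict(fl=(265,300,.043),fr=(392,299,.043),back=(287,250,.038),loafend=(140,133,.045),fenceslot=(100,165,.018)).items(): print(n,f(*a))
E
```

```text
tcp_pos: [0.4712, 0.1028, 0.2297]
contact_force: [-12.3, 1.5, 8.1]
gripper_force: 6.7
tip now board [-0.0681  0.0792] z 0.0516
shift [-0.0008  0.0099 -0.0003] turn [ 0.29 -0.08 -0.07]
fl [-18.9  56.3]
fr [-67.6  55.9]
back [-27.6  37.9]
loafend [ 29.9 -11.1]
fenceslot [69.8 -2.1]
```

Fully home: 12 N against the back, and the foot is in the third gap. Next I retract, lift, and go to the right of the loaf (its left end reads about y -11 and its centre about (28, -96), so its right end is near y -174).

```bash
python3 -m pendant '[[[0,0.005,0,0,0,0,-1],[0,0.02,0,0,0,0,-1],[0,0.025,-0.03,0,0,0,-1],[0,0.025,-0.07,0,0,0,-1],[0,0.025,-0.1,0,0,0,-1]]]' | grep -E 'tcp|force'
python3 -m pendant '[[[0.04,-0.01,0,0,0,0,-1],[0.08,-0.03,0,0,0,0,-1],[0.12,-0.05,0,0,0,0,-1],[0.16,-0.07,0,0,0,0,-1],[0.2,-0.09,0,0,0,0,-1]]]' | grep -E 'tcp|force'
python3 -m pendant '[[[0.04,-0.02,0,0,0,0,-1],[0.08,-0.035,0,0,0,0,-1],[0.1,-0.035,0,0,0,0,-1],[0.1,-0.035,0,0,0,0,-1]]]' | grep -E 'tcp|force'
python3 -c "
from h import *
bplan(.027,-.212,.035)"
```

```text
tcp_pos: [0.4488, 0.1008, 0.3327]
contact_force: [1.6, 1.0, 0.2]
gripper_force: 0.0
tcp_pos: [0.5636, -0.0885, 0.3307]
contact_force: [0.1, 0.9, 0.6]
gripper_force: 0.0
tcp_pos: [0.6102, -0.1844, 0.3295]
contact_force: [0.3, 1.1, 0.1]
gripper_force: 0.0
tip now board [ 0.0342 -0.223 ] z 0.1514
shift [-0.011   0.0072  0.1164] turn [-0.   -0.03 -0.19]
```

```bash
python3 -m pendant '[[[0,0.007,0.03,0,0,0,-1],[0,0.007,0.06,0,0,0,-1],[0,0.007,0.09,0,0,0,-1],[0,0.007,0.116,0,0,0,-1],[0,0.007,0.116,0,0,0,-1]]]' | grep -E 'tcp|force'
python3 -m pendant '[[[-0.01,0,0,0,0,0,-1],[-0.02,0,0,0,0,0,-1],[-0.03,0,0,0,0,0,-1],[-0.036,0,0,0,0,0,-1],[-0.042,0,0,0,0,0,-1]]]' | grep -E 'tcp|force'
python3 -c "
from h import *
bplan(.027,-.088,.035)
im=r.capture('top');cv2.imwrite('pics/t2.png',cv2.resize(im[130:240,170:320,::-1],None,fx=5,fy=5,interpolation=cv2.INTER_CUBIC))"
```

```text
tcp_pos: [0.6011, -0.1819, 0.2109]
contact_force: [-0.4, 0.8, -0.2]
gripper_force: 0.0
tcp_pos: [0.5975, -0.14, 0.2152]
contact_force: [0.3, -2.2, 1.5]
gripper_force: 1.0
tip now board [ 0.0271 -0.1774] z 0.0371
shift [-0.0894  0.      0.0021] turn [-0.09 -0.01  0.03]
```

View pics/t2.png

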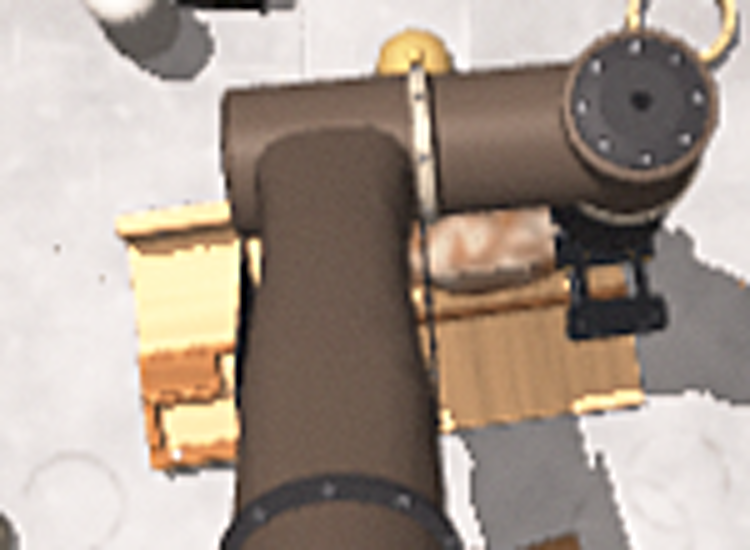

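The arm hides the middle of the board; the gripper sits at the loaf's right end, already touching it at about 2 N. I'll push on along the bed, gently near the end.

```bash
python3 -m pendant '[[[-0.007,0,0,0,0,0,-1],[-0.014,0,0,0,0,0,-1],[-0.021,0,0,0,0,0,-1],[-0.028,0,0,0,0,0,-1],[-0.035,0,0,0,0,0,-1]]]' | grep -E 'tcp|force'
python3 -m pendant '[[[-0.007,0,0,0,0,0,-1],[-0.014,0,0,0,0,0,-1],[-0.021,0,0,0,0,0,-1],[-0.028,0,0,0,0,0,-1],[-0.035,0,0,0,0,0,-1]]]' | grep -E 'tcp|force'
python3 -m pendant '[[[-0.003,0,0,0,0,0,-1],[-0.006,0,0,0,0,0,-1],[-0.008,0,0,0,0,0,-1]]]' | grep -E 'tcp|force'
python3 -c "
from h import *
bplan(.027,-.089,.035)"
```

```text
tcp_pos: [0.5933, -0.1058, 0.2146]
contact_force: [2.0, -4.9, 5.1]
gripper_force: 2.9
tcp_pos: [0.5887, -0.071, 0.2146]
contact_force: [1.3, -5.3, 5.0]
gripper_force: 3.2
tcp_pos: [0.5877, -0.0631, 0.2145]
contact_force: [0.9, -4.6, 5.9]
gripper_force: 3.2
tip now board [ 0.0269 -0.0999] z 0.0364
shift [-0.0109 -0.0001  0.0014] turn [-0.02 -0.02  0.  ]
```

```bash
python3 -m pendant '[[[-0.0015,0,0,0,0,0,-1],[-0.003,0,0,0,0,0,-1],[-0.0045,0,0,0,0,0,-1],[-0.006,0,0,0,0,0,-1]]]' | grep -E 'tcp|force'
python3 -m pendant '[[[-0.001,0,0,0,0,0,-1],[-0.002,0,0,0,0,0,-1],[-0.002,0,0,0,0,0,-1]]]' | grep -E 'tcp|force'
python3 -m pendant '[[[-0.001,0,0,0,0,0,-1],[-0.002,0,0,0,0,0,-1],[-0.002,0,0,0,0,0,-1]]]' | grep -E 'tcp|force'
python3 -c "
from h import *
bplan(.027,-.089,.035)
p=r.camera_params('wrist');im=r.capture('wrist');np.save('w6.npy',p,allow_pickle=True)
cv2.imwrite('pics/w6b.png',cv2.resize(im[:,:,::-1],(800,600)))"
```

```text
tcp_pos: [0.587, -0.0574, 0.2145]
contact_force: [0.3, -5.1, 5.4]
gripper_force: 3.3
tcp_pos: [0.5867, -0.0553, 0.2145]
contact_force: [0.9, -5.3, 4.7]
gripper_force: 2.9
tcp_pos: [0.5865, -0.0533, 0.2145]
contact_force: [1.7, -4.0, 4.0]
gripper_force: 3.0
tip now board [ 0.0269 -0.09  ] z 0.0364
shift [-0.001  -0.0001  0.0014] turn [-0.01 -0.01 -0.01]
```

```bash
for k in 1; do python3 -m pendant '[[[-0.001,0,0,0,0,0,-1],[-0.002,0,0,0,0,0,-1],[-0.002,0,0,0,0,0,-1]]]' | grep -E 'tcp|contact'; done
python3 -m pendant '[[[-0.001,0,0,0,0,0,-1],[-0.002,0,0,0,0,0,-1],[-0.002,0,0,0,0,0,-1]]]' | grep -E 'tcp|contact'
```

```text
tcp_pos: [0.5862, -0.0514, 0.2145]
contact_force: [0.9, -5.3, 5.2]
tcp_pos: [0.586, -0.0494, 0.2145]
contact_force: [1.9, -5.4, 5.0]
```

```bash
python3 -m pendant '[[[-0.001,0,0,0,0,0,-1],[-0.0015,0,0,0,0,0,-1],[-0.0015,0,0,0,0,0,-1]]]' | grep -E 'tcp|contact'
python3 -m pendant '[[[-0.001,0,0,0,0,0,-1],[-0.0015,0,0,0,0,0,-1],[-0.0015,0,0,0,0,0,-1]]]' | grep -E 'tcp|contact'
```

```text
tcp_pos: [0.5858, -0.048, 0.2145]
contact_force: [2.6, -5.2, 6.1]
tcp_pos: [0.5856, -0.0465, 0.2145]
contact_force: [1.7, -6.5, 5.2]
```

```bash
python3 -m pendant '[[[-0.0005,0,0,0,0,0,-1],[-0.001,0,0,0,0,0,-1],[-0.001,0,0,0,0,0,-1]]]' | grep -E 'tcp|contact'
python3 -m pendant '[[[0,0,0,0,0,0,-1],[0,0,0,0,0,0,-1]]]' | grep -E 'tcp|contact'
python3 -c "
from h import *
bplan(.027,-.089,.035)
im=r.capture('scene');cv2.imwrite('pics/s6.png',cv2.resize(im[170:285,165:315,::-1],None,fx=5,fy=5,interpolation=cv2.INTER_CUBIC))"
```

```text
tcp_pos: [0.5855, -0.0455, 0.2146]
contact_force: [2.1, -6.1, 5.0]
tcp_pos: [0.5856, -0.0456, 0.2146]
contact_force: [1.7, -6.1, 4.8]
tip now board [ 0.0269 -0.0822] z 0.0365
shift [ 0.0068 -0.0001  0.0015] turn [-0.02 -0.02 -0.01]
```

View pics/s6.png

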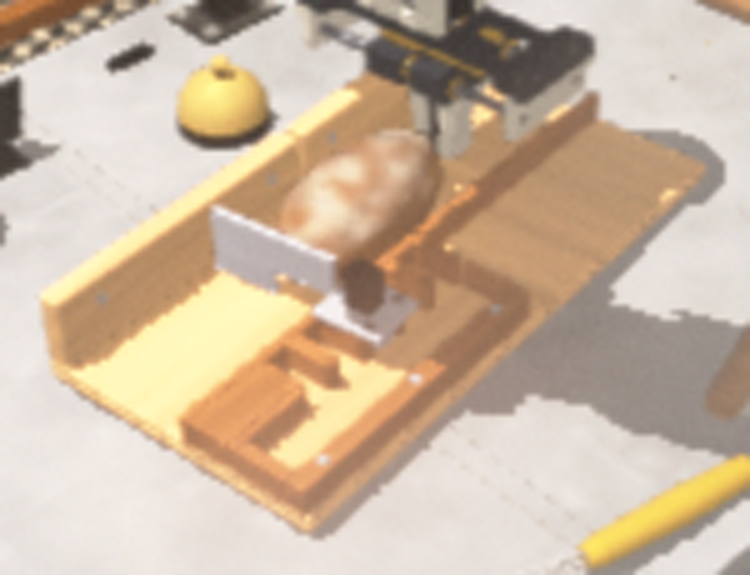

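The stop sits in the third gap (two open gaps are visible to its left) and the loaf is close to the plate, but the force hasn't risen yet. I'll continue in small steps until it does.

```bash
python3 -m pendant '[[[-0.0005,0,0,0,0,0,-1],[-0.001,0,0,0,0,0,-1],[-0.001,0,0,0,0,0,-1]]]' | grep -E 'tcp|contact'
python3 -m pendant '[[[-0.0005,0,0,0,0,0,-1],[-0.001,0,0,0,0,0,-1],[-0.001,0,0,0,0,0,-1]]]' | grep -E 'tcp|contact'
python3 -c "
from h import *
bplan(.027,-.089,.035)"
```

```text
tcp_pos: [0.5855, -0.0448, 0.2146]
contact_force: [1.0, -7.1, 5.2]
tcp_pos: [0.5854, -0.0441, 0.2146]
contact_force: [2.7, -10.2, 5.2]
tip now board [ 0.0269 -0.0807] z 0.0365
shift [ 0.0083 -0.0001  0.0015] turn [-0.01 -0.06 -0.01]
```

```bash
python3 -m pendant '[[[-0.0005,0,0,0,0,0,-1],[-0.001,0,0,0,0,0,-1],[-0.001,0,0,0,0,0,-1]]]' | grep -E 'tcp|contact'
python3 -m pendant '[[[0.003,0,0,0,0,0,-1],[0.01,0,0,0,0,0,-1],[0.03,0,0,0,0,0,-1],[0.05,0,0,0,0,0,-1],[0.06,0,-0.03,0,0,0,-1]]]' | grep -E 'tcp|contact'
python3 -m pendant '[[[0,0,-0.03,0,0,0,-1],[0.02,0,-0.07,0,0,0,-1],[0.06,0,-0.11,0,0,0,-1],[0.1,0,-0.13,0,0,0,-1],[0.15,0,-0.14,0,0,0,-1]]]' | grep -E 'tcp|contact'
python3 -m pendant '[[[0.05,0,0,0,0,0,-1],[0.1,0,0,0,0,0,-1],[0.15,0,0,0,0,0,-1],[0.2,0,0,0,0,0,-1],[0.2,0,0,0,0,0,-1]]]' | grep -E 'time|tcp|contact'
python3 - <<'E'
from h import *
b=np.load("board.npz")
im=r.capture('top');cv2.imwrite('pics/t7.png',im[:,:,::-1])
g=im.astype(int);hsv=cv2.cvtColor(im,cv2.COLOR_RGB2HSV)
f=lambda u,v,z:np.round(1000*((cast("top",(u,v),z)[:2]-b['o'])@b['M']),1)
roi=np.zeros(im.shape[:2],bool);roi[150:230,190:300]=1
dark=roi&(g.sum(2)<130);n,l,s,c=cv2.connectedComponentsWithStats(dark.astype(np.uint8))
for i in range(1,n):
    if s[i,4]>5: print("dark",s[i],f(*c[i],.06))
# loaf vs. light wood: low saturation or darker value
crop=cv2.resize(im[150:230,190:300,::-1],(770,560),interpolation=cv2.INTER_CUBIC);cv2.imwrite("pics/t7c.png",crop)
# sample along bed centreline at loaf top-ish height
p=r.camera_params('top')
for y in range(-120,130,8):
    q=np.r_[b['M']@[.027,y/1000]+b['o'],.05];k=np.array(p['R'])@q+np.array(p['t'])
    u=int(round(k[0]/k[2]*p['fx']+p['cx']));v=int(round(k[1]/k[2]*p['fy']+p['cy']));print(y,im[v,u].tolist(),end=' ')
E
```

```text
tcp_pos: [0.5853, -0.0434, 0.2146]
contact_force: [2.6, -11.2, 5.1]
tcp_pos: [0.5904, -0.1031, 0.24]
contact_force: [0.1, 0.8, 0.4]
tcp_pos: [0.6111, -0.2496, 0.3869]
contact_force: [1.8, 0.2, -0.3]
time_s: 19.9
tcp_pos: [0.6346, -0.4529, 0.3801]
contact_force: [0.7, 0.3, -0.9]
dark [284 211   4   7  11] [-128.4 -143.2]
-120 [255, 242, 187] -112 [254, 235, 176] -104 [254, 238, 181] -96 [255, 246, 195] -88 [255, 250, 204] -80 [255, 255, 203] -72 [81, 56, 37] -64 [163, 130, 108] -56 [218, 186, 163] -48 [208, 174, 150] -40 [189, 157, 132] -32 [203, 173, 148] -24 [226, 197, 173] -16 [229, 194, 166] -8 [212, 170, 140] 0 [210, 160, 127] 8 [227, 193, 166] 16 [243, 226, 200] 24 [233, 197, 165] 32 [225, 181, 148] 40 [243, 226, 199] 48 [229, 193, 166] 56 [222, 177, 145] 64 [192, 130, 87] 72 [201, 161, 131] 80 [170, 127, 90] 88 [255, 255, 255] 96 [255, 252, 208] 104 [255, 251, 211] 112 [255, 251, 209] 120 [255, 251, 210] 128 [255, 251, 209]
```

The arm is clear. As a numerical check of the stop and the loaf (no more pictures to view), I'll find the tab and the plate/loaf profile at finer steps.

Run:
```python
from h import *
from scipy.ndimage import map_coordinates as mc
b=np.load("board.npz");im=r.capture('top');sc=r.capture('scene')
g=im.max(2)
f=lambda n,u,v,z:np.round(1000*((cast(n,(u,v),z)[:2]-b['o'])@b['M']),1)
def proj(n,x,y,z):
    p=r.camera_params(n);k=np.array(p['R'])@np.r_[b['M']@[x,y]+b['o'],z]+np.array(p['t']);return k[0]/k[2]*p['fx']+p['cx'],k[1]/k[2]*p['fy']+p['cy']
for n,I in(("top",im),("scene",sc)):
    u,v=proj(n,-.046,.08,.06);m=np.zeros(I.shape[:2],np.uint8);w=10
    a,c=int(round(v))-w,int(round(u))-w;m[a:a+2*w+1,c:c+2*w+1]=I[a:a+2*w+1,c:c+2*w+1].max(2)<95
    k,l,s,ce=cv2.connectedComponentsWithStats(m)
    print(n,"expected",np.round((u,v),1),[(s[i].tolist(),np.round(ce[i],1).tolist(),f(n,*ce[i],.06).tolist()) for i in range(1,k) if s[i,4]>3])
for n,I,z in(("top",im,.048),("top",im,.075),("scene",sc,.075)):
    ys=np.arange(-84,112,4)
    for x in ((.027,.05) if z==.075 else (.027,)):
        q=np.array([proj(n,x,y/1000,z) for y in ys]);val=np.stack([mc(I[:,:,k].astype(float),[q[:,1],q[:,0]],order=1) for k in (0,2)],1).round().astype(int)
        print(n,x,z,*[f"{y}:{a}/{c}" for y,(a,c) in zip(ys,val) if y<-60 or y>56])
```

```text
top expected [228.5 201.3] [([227, 200, 6, 5, 20], [229.5, 202.0], [-49.3, 76.4]), ([234, 202, 6, 4, 13], [236.8, 203.3], [-58.6, 47.4]), ([228, 207, 3, 4, 4], [229.0, 208.5], [-75.9, 81.4])]
scene expected [238.  226.4] []
top 0.027 0.048 -84:255/198 -80:254/199 -76:234/126 -72:94/45 -68:111/62 -64:154/100 60:198/101 64:195/96 68:198/113 72:195/127 76:177/110 80:144/85 84:169/168 88:255/253 92:255/227 96:255/208 100:255/210 104:255/210 108:255/210
top 0.027 0.075 -84:255/198 -80:255/199 -76:255/180 -72:175/89 -68:132/73 -64:177/116 60:193/98 64:194/106 68:182/109 72:185/108 76:203/108 80:119/74 84:214/207 88:255/240 92:255/212 96:255/206 100:255/208 104:255/207 108:255/208
top 0.05 0.075 -84:255/200 -80:255/199 -76:255/190 -72:255/191 -68:255/203 -64:255/203 60:255/174 64:255/178 68:255/187 72:255/186 76:239/149 80:170/91 84:153/127 88:255/244 92:255/204 96:255/169 100:255/182 104:255/188 108:255/194
scene 0.027 0.075 -84:170/93 -80:167/92 -76:165/91 -72:170/92 -68:171/93 -64:168/92 60:215/135 64:204/121 68:196/111 72:205/112 76:197/106 80:178/96 84:179/99 88:183/115 92:213/181 96:210/197 100:185/174 104:177/166 108:175/164
scene 0.05 0.075 -84:175/94 -80:175/95 -76:175/95 -72:174/94 -68:175/95 -64:175/94 60:170/97 64:172/94 68:172/94 72:170/92 76:170/93 80:169/92 84:168/92 88:170/96 92:185/129 96:223/204 100:209/198 104:176/166 108:176/164
```

The tab reads about (-49, 76) against the expected (-46, 80), within the top camera's 4 mm pixels. So the stop is home in the third gap, and the loaf reaches the plate. The arm is clear, so I'm handing in.

```bash
python3 -c "
from plant import r
print(r.close_job())"
```

```text
the job is handed in; nothing more can be done
None
```

The stop is pushed home in the third gap (12 N at the closed back), and the loaf was then pushed along the bed against it (force rose from about 5 N to 11 N at contact); the arm did not go near the bell, timer or stapler, and I handed in at about 20 s, with the loaf–stop contact judged from force and coarse top-camera readings, not a close final look.

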